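# Unbolt the display panel, turn it over in its inspection stand and bolt it in again

### The arm

A 6-joint arm with a two-finger parallel gripper is mounted at the origin on a cart in front of the work surface, level with it; the furniture and walls round the work are solid. World frame = base frame: x ahead of the robot, y to its left, z up, the work surface at z = 0. Lengths are in m, angles in rad, forces in N, time in s.
With the tool pointing down it reaches from about 0.375 to 0.9 m from the base axis. Payload 3.1 kg.
Tool frame: the origin (TCP) lies between the finger pads; the fingertips stand manip.finger_overhang ahead of it and the grasp point (between the pads) lies 5 mm behind it (manip.finger_overhang is the distance from the TCP to the fingertips, in m); z points along the fingers, y is the line along which they close (so a half turn about z gives the same grasp; the last joint's range is limited). The gripper opens to 85 mm and grips with 20 to 120 N. Pads are 22 mm wide; open, the fingers measure 114 mm over their backs; the gripper's body (76 mm by 85 mm) begins 54 mm behind the grasp point. The pads swing forward as they close: fully open they stand 13 mm farther back than shut.
Start: joints at [-1.437, 0.527, 1.433, -0, 1.181, -0.178], TCP at [0.192, -0.595, 0.245] pointing down, gripper open.
Joint ranges: [-3.08, 3.08], [-0.75, 2.2], [0.22, 2.44], [-1.43, 4.57], [0, 2.65], [-2.85, 2.85]. Speed limits (rad/s): [2.79, 2.79, 3.14, 3.14, 3.14, 3.14].

### API

Orientations are given as a unit quaternion [x, y, z, w].
In Python, from station import manip gives the robot as it stands.
- The arm moves only by the tool drive_tool, never from a script. Its argument "plan" is a list of rows, each a list of 7 numbers: the shift along the tool's x, y, z in m, then the turn, a rotation vector about the tool's x, y, z in degrees, then the opening, from -1 (shut) to 1 (fully open). In form: [[x, y, z, wx, wy, wz, gripper], ...]. A call has 1 to 10 rows; each row shifts and turns the commanded pose from where the row before left it, along the tool's axes as they then stand; what a row does not reach is not made up. A row lasts 1/10 s, in which the tool goes at most 50 mm and 8.59 degrees, less where a joint would pass 70% of its speed; a pose out of reach is approached as far as the arm can. A call is refused whole if a number of a shift passes 0.05 or a number of a turn 8.59, either way. A call with a gripper value outside its range is refused whole. The fingers move at their own pace and stop on an object; "newtons" is the grip in N (left out, the last holds). Time passes only in rows, so rows that do not move let the fingers close. It gives the time, the measured TCP pose, the force, the opening and the grip force at its end, in the units of the state.
- manip.sense(): the state, without advancing time (a new reading comes with each control period).
- manip.snapshot(name): name is "side" or "top" or "wrist"; returns a dict with "image" (400x640x3 uint8, red, green, blue), "z_map" (400x640 float32, m along the optical axis (not along the pixel's ray), 0 where there is no reading), "fov_y" (degrees; the focal length in pixels is half the picture's height over the tangent of half this angle, whatever the lens; pixels are square), "cx", "cy" (the principal point, pixels), "k1" (the pictures are not rectified: a ray, as slopes to the right and down, at radius r is drawn at 1 + k1 r^2 times it, then the intrinsics apply), "extrinsics" (4x4, takes a point from camera to world coordinates); the wrist camera has in their place "mount" (4x4, takes a point from camera to tool coordinates, whose origin is the TCP and whose axes are the flange's). Camera axes: x right, y up, looking along -z (the intrinsics and any distortion apply to the point x, -y, -z); pixel columns grow to the right and rows downward; lengths in m; the calibration is good to about 2 mm. A picture is of the moment at which its call begins: read the wrist's pose just before it.
- manip.sign_off(): hands the job in; it is judged then, once.
The state is a dict: "t": time; "q": joint angles; "qd": joint speeds; "tau": joint torques, N m; "tcp_pos": TCP position; "tool_rot": TCP orientation; "force": force on the tool from outside, world axes, zero at the start; "ft_torque": the same for the moment, N m; "finger_gap": opening from 0.0 (shut) to 1.0 (fully open); "gripper_force": force on a finger pad.
Only numpy, scipy, OpenCV 4.12 (cv2) and the standard library are available. Lean on these libraries where they do the work, as an engineer would, in place of code of your own. Each camera call takes 0.05 s, during which the arm holds its last target. There are 200 camera calls.

### The job

The phone display panel leans in the white cradle of the inspection stand with its black glass outward and a bolt part-way across it. Draw the red-knobbed bolt fully back, turn the panel over and put it back squarely in the same cradle, standing on the ledge between the side fences and leaning flat on the back board, now with its rear face outward and its glass to the board; then slide the bolt across it, fully home into its keeper. Let go of everything and leave the other things on the bench where they are.

Things in the scene. Friction and masses are not known exactly. Their poses are not given: they have to be found in the camera images.
- stand: fixed inspection stand; its front faces left and away from the robot, its yaw varies. Origin on the bench top under the cradle; x from the cradle's front to its rear, y to the left of someone looking at the front, z up. Aluminium base plate 150 x 250 x 12 mm: x -75..75, y -70..180 mm. The cradle's origin is at x -30, z 35 mm. An equipment shelf overhangs the bench from x = 0.7 m on
- cradle: white cradle fixed on the stand, leaning back 25 degrees from vertical. Origin: middle of the corner where the ledge's top meets the front of the back board; x up the slope, y left (the stand's y), z straight out of the board's front. In mm: back board x -6..85, y -40..40, front surface z = 0, 6 thick, free space behind and above x = 85. The bolt runs along y at x = 55, z = 14.5
- seat (a point): point of the back board's front surface in the cradle, at cradle x = 65, y = 0, z = 0 mm: the centre of the seated panel's hidden face. In cradle mm: ledge surface x = 0, out to z = 16; front lip z 10..16, up to x = 8, so the panel's channel is 10 wide and 8 deep; side fences with inner faces at y = -36 and 36, up to x = 30, z 0..12
- panel: loose phone display panel: flat block 130 x 64 x 6 mm, about 45 g, black glass on one face. Origin at the centre of its rear face; x along the 130 mm, y along the 64 mm, z out of the glass. It starts on a short edge on the ledge, its axes agreeing with the cradle's (glass to the front), its upper 45 mm clear of the back board. Either short edge may be down at the end
- glass (a point): centre of the panel's glass face, 6 mm along the panel's z from its origin
- bolt (a joint): travel of the bolt along the cradle's -y: 0 = fully drawn at its stop (tip 7 mm clear of a centred panel's +y edge), 0.092 m = home at its stop, tip in the keeper on the cradle's -y side. It starts part-way, in front of the panel. A 10 mm round rod, about 2 N of friction, stays where it is left; it passes 3 mm in front of a seated panel and cannot pass one that stands out of place
- knob (a point): point on the bolt's upright red knob, an 11 mm round peg pointing straight up with a 15 mm ball at its end: this point is 34 mm above the rod's axis, 8 mm below the ball's centre and 15 mm below the knob's top. It moves with the bolt. When the bolt is home the knob is 30 mm beyond the panel's edge on the cradle's +y side
- phone_shell: bystander: black empty phone rear shell 132 x 66 x 10 mm on the bench
- phone_board: bystander: green circuit board 110 x 60 x 4 mm on the bench
- multimeter: bystander: orange hand multimeter 154 x 78 x 46 mm on the bench
- pliers: bystander: pliers with orange handles, 142 x 52 x 12 mm
- screw_dish: bystander: grey screw dish, 86 mm across, 17 mm high
- driver: bystander: screwdriver with green handle, 163 mm long
Not all that is in view belongs to the job. Of the things that look like the panel, the larger one is meant.

How it is judged:
On the way, in this order (a step that is already met when the one before it is completed fails the run):
1. the bolt is drawn back (within 12 mm of fully drawn), clear of the panel (value of joint bolt below 0.012 m), for 0.1 s.
2. the panel is back in its place in the cradle, turned over (z of glass in the frame of cradle below 0.003 m and z of panel in the frame of cradle between 0.003 and 0.009 m and x of panel in the frame of cradle between 0.061 and 0.069 m and y of panel in the frame of cradle between -0.006 and 0.006 m and angle between the z axis of panel and the z axis of cradle, either way round below 0.06 rad and angle between the x axis of panel and the x axis of cradle, either way round below 0.12 rad), for 0.2 s.
At the end, for the whole second after the job is handed in: the panel stands on the ledge (within 4 mm) between the fences (within 6 mm of the middle, upright in the cradle within 0.12 rad), flat on the back board (within 3 mm and 0.06 rad) with its glass to the board and its rear face outward, at rest, and the bolt is home (within 5 mm of its stop) (all of step 2 and value of joint bolt above 0.087 m and linear speed of panel below 0.02 m/s); the robot touches nothing.
It fails at once if a bystander on the bench is shifted by more than 25 mm (distance of any of phone_shell, phone_board, multimeter, pliers, screw_dish, driver from where it was at the start of the episode above 0.025 m).
It also fails if it takes over 66 s, if anything falls off the work surface, if the arm or the gripper's body presses on something with over 40 N, if the wrist force passes 120 N, or if a joint passes its speed limit or range.

## Working session

There is one attempt and no reset: what is moved stays moved. The work goes in short steps, Python scripts to look and compute and a tool call to move; the robot and the scene stay as the last step left them, time stands still between calls to the robot, and variables do not carry over. Pictures are saved under pics/ and viewed, at most 10 in all, crops included, and the job is handed in when it is done.

Besides the shell and the picture viewer there is one more tool, called by a JSON object that holds its "api" and its "payload". drive_tool: Moves the arm, as the interface text tells. Its arguments: {"type":"object","properties":{"plan":{"type":"array"},"newtons":{"type":"number"}},"required":["plan"]}

```bash
ls; mkdir -p pics; cat > h.py <<'E'
import numpy as np, cv2
from station import manip
from scipy.spatial.transform import Rotation as R
def cam(name):
    s=manip.sense(); d=manip.snapshot(name)
    if 'extrinsics' in d: T=np.array(d['extrinsics'])
    else:
        W=np.eye(4); W[:3,:3]=R.from_quat(s['tool_rot']).as_matrix(); W[:3,3]=s['tcp_pos']; T=W@np.array(d['mount'])
    d['T']=T; d['f']=200/np.tan(np.radians(d['fov_y'])/2); return d
def pts(d,uv,z=None):
    uv=np.atleast_2d(np.array(uv,float)); f=d['f']; K=np.array([[f,0,d['cx']],[0,f,d['cy']],[0,0,1]])
    n=cv2.undistortPoints(uv.reshape(-1,1,2),K,np.array([d['k1'],0,0,0,0.]))[:,0]
    if z is None: z=np.array([d['z_map'][int(round(v)),int(round(u))] for u,v in uv])
    z=np.broadcast_to(z,len(uv))
    P=np.c_[n[:,0]*z,-n[:,1]*z,-z]
    return P@d['T'][:3,:3].T+d['T'][:3,3]
def proj(d,P):
    p=(np.atleast_2d(P)-d['T'][:3,3])@d['T'][:3,:3]; x=p[:,0]/-p[:,2]; y=-p[:,1]/-p[:,2]; r=1+d['k1']*(x*x+y*y)
    return np.c_[d['f']*x*r+d['cx'],d['f']*y*r+d['cy']]
def save(d,fn): cv2.imwrite(fn,d['image'][:,:,::-1])
E
python3 - <<'E'
from h import *
print(manip.sense(), manip.finger_overhang)
ims=[]
for n in ('side','top','wrist'):
    d=cam(n); print(n,d['fov_y'],d['cx'],d['cy'],d['k1'],d['T'].round(3).tolist()); save(d,f'pics/{n}0.png')
    np.save(f'{n}0.npy',d,allow_pickle=True)
E
```

```text
pics
{'t': 0.0, 'q': array([-1.43648526e+00,  5.28461629e-01,  1.43391760e+00,  9.11981675e-06,
        1.18137125e+00, -1.78485095e-01]), 'qd': array([ 0.00126846, -0.0018071 ,  0.00081049, -0.00039883,  0.00039656,
        0.00062967]), 'tau': array([-5.70056727e-04, -4.42346370e+01, -1.78026402e+01, -3.55547263e-04,
        8.39691114e-03,  2.97043776e-06]), 'tcp_pos': array([ 0.1922711 , -0.59396982,  0.24433149]), 'tool_rot': array([ 9.87794425e-01,  1.55759464e-01,  2.80436334e-05, -1.07855707e-03]), 'force': array([ 1.73132688,  0.03894098, -0.99615184]), 'ft_torque': array([0.0018588 , 0.04193882, 0.0190455 ]), 'gripper_force': 0.0, 'finger_gap': 1.000394328604549} 0.014
side 51.29164618983003 319.4838688299925 199.44608312067146 -0.0792265187705464 [[-0.998, -0.049, 0.031, 0.54], [0.058, -0.773, 0.632, 0.897], [-0.007, 0.633, 0.774, 1.14], [0.0, 0.0, 0.0, 1.0]]
top 56.45044129323841 316.7280559124961 197.45031958633834 -0.06386430910265269 [[0.009, 0.987, -0.16, 0.295], [-1.0, 0.011, 0.013, 0.046], [0.015, 0.16, 0.987, 1.402], [0.0, 0.0, 0.0, 1.0]]
wrist 70.48893895849875 317.42628435792614 196.35249315351552 -0.049159719277333605 [[0.308, 0.9, 0.308, 0.272], [-0.951, 0.293, 0.098, -0.568], [-0.002, -0.323, 0.946, 0.373], [0.0, 0.0, 0.0, 1.0]]
```

View pics/side0.png

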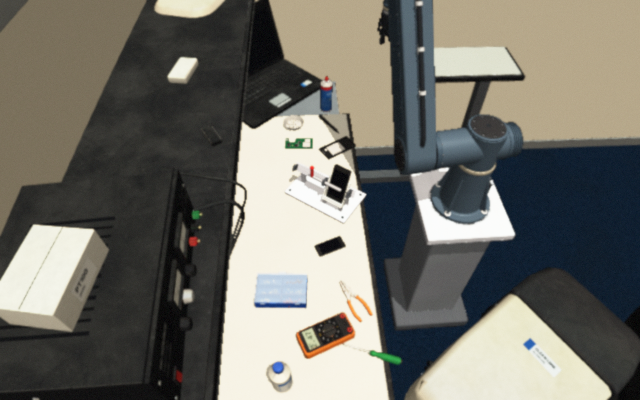

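View pics/top0.png

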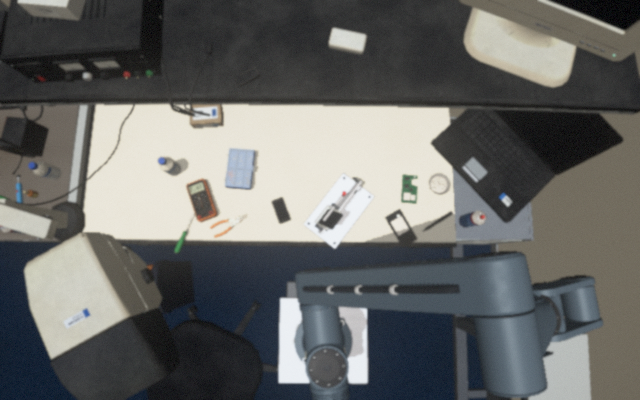

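The side view has the stand at about (325,190) with the panel at (338,183) and the red knob at (311,170). The top view has it at about (340,210), panel (330,215), knob (346,193). Next I'll look at crops of both.

```bash
python3 - <<'E'
from h import *
a=np.load('side0.npy',allow_pickle=True).item(); b=np.load('top0.npy',allow_pickle=True).item()
A=cv2.resize(a['image'][145:235,270:380],None,fx=7,fy=6,interpolation=cv2.INTER_CUBIC)
A=cv2.resize(a['image'][145:230,275:375],(400,340),interpolation=cv2.INTER_CUBIC)
B=cv2.resize(b['image'][165:250,290:390],(400,340),interpolation=cv2.INTER_CUBIC)
cv2.imwrite('pics/c0.png',np.hstack([A,B])[:,:,::-1])
for n,d in (('side',a),('top',b)):
    hsv=cv2.cvtColor(d['image'],cv2.COLOR_RGB2HSV); h,s,v=hsv[...,0].astype(int),hsv[...,1],hsv[...,2]
    u0,v0=(275,145) if n=='side' else (290,165)
    m=(((h<8)|(h>172))&(s>130)&(v>80)); m2=np.zeros_like(m); m2[v0:v0+85,u0:u0+100]=m[v0:v0+85,u0:u0+100]
    vv,uu=np.nonzero(m2); print(n,'red',len(uu),uu.mean(),vv.mean(),uu.min(),uu.max(),vv.min(),vv.max())
    P=pts(d,np.c_[uu,vv]); print(P.mean(0).round(4), P[P[:,2].argmax()].round(4))
    # plate points: depth height ~12mm
    g=np.array([(u,v) for v in range(v0,v0+85) for u in range(u0,u0+100)]); Q=pts(d,g)
    k=(np.abs(Q[:,2]-0.012)<0.004)&(Q[:,0]>.25)
    r=cv2.minAreaRect(Q[k][:,:2].astype(np.float32)); print(k.sum(),r, cv2.boxPoints(r).round(4).tolist())
    print('bench z',np.median(Q[np.abs(Q[:,2])<.006][:,2]))
E
```

```text
side red 25 311.48 170.24 310 313 166 176
[ 0.5204 -0.0214  0.1648] [0.5405 0.8975 1.1399]
1283 ((0.4947758913040161, -0.11140801012516022), (0.3142862617969513, 0.378643661737442), 0.8162338137626648) [[0.33500000834465027, 0.07569999992847443], [0.3402999937534332, -0.3028999865055084], [0.6546000242233276, -0.2985000014305115], [0.6492000222206116, 0.08009999990463257]]
bench z -5.9455590021739724e-05
top red 1 344.0 193.0 344 344 193 193
[ 0.516  -0.0646  0.1421] [ 0.516  -0.0646  0.1421]
1589 ((0.48618054389953613, -0.05799025297164917), (0.30701008439064026, 0.3708827793598175), 2.8051159381866455) [[0.3237999975681305, 0.11969999969005585], [0.3418999910354614, -0.2506999969482422], [0.6485999822616577, -0.23569999635219574], [0.6304000020027161, 0.1347000002861023]]
bench z 0.00031964588258814874
```

View pics/c0.png

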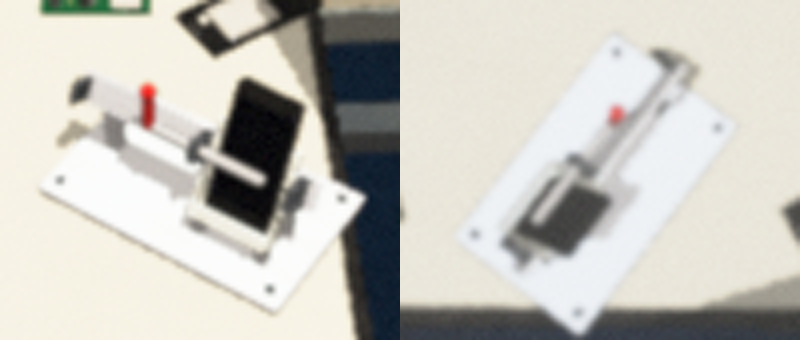

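The left (side) crop has plate corners at about (285,192), (344,223) and (366,194) in the original image. The top crop has all four: (344,173), (374,196), (335,249) and (304,224). I'll refine these with whiteness masks and edge-line fits.

```bash
cat >> h.py <<'E'
def plane(d,uv,h):
    P=pts(d,uv,1.0); o=d['T'][:3,3]; r=P-o; return o+r*((h-o[2])/r[:,2])[:,None]
def stand(x,y,yaw):
    S=np.eye(4); S[:3,:3]=R.from_euler('z',yaw).as_matrix(); S[:3,3]=[x,y,0]
    c,s=np.cos(np.radians(25)),np.sin(np.radians(25))
    C=np.eye(4); C[:3,:3]=np.array([[s,0,-c],[0,1,0],[c,0,s]]).T; C[:3,0]=[s,0,c]; C[:3,1]=[0,1,0]; C[:3,2]=[-c,0,s]; C[:3,3]=[-.03,0,.035]
    return S,S@C
E
python3 - <<'E'
from h import *
from scipy.optimize import least_squares
a=np.load('side0.npy',allow_pickle=True).item(); b=np.load('top0.npy',allow_pickle=True).item()
cr=lambda u,v,u0,v0:((u+.5)/4-.5+u0,(v+.5)/4-.5+v0)
tc=[cr(215,33,290,165),cr(335,125,290,165),cr(180,335,290,165),cr(57,238,290,165)]
sc=[cr(40,190,275,145),cr(277,313,275,145),cr(366,197,275,145)]
wt=plane(b,tc,.012); ws=plane(a,sc,.012); print(wt.round(4),ws.round(4))
L=np.array([[-.075,.18],[.075,.18],[.075,-.07],[-.075,-.07]])
def fit(W,L):
    M,_=None,None
    f=lambda p:((L@np.array([[np.cos(p[2]),-np.sin(p[2])],[np.sin(p[2]),np.cos(p[2])]]).T+p[:2])-W).ravel()
    r=least_squares(f,[.45,0,-2.2+0]); return r.x,r.fun
print(fit(wt[:,:2],L)); 
print(fit(ws[:,:2],L[[0,3,2]]))
for d in (a,b): pass
# knob triangulate
oa,ra=a['T'][:3,3],(pts(a,[[311.5,170.2]],1.)[0]-a['T'][:3,3]); ob,rb=b['T'][:3,3],(pts(b,[cr(216,114,290,165)],1.)[0]-b['T'][:3,3])
t=np.linalg.lstsq(np.c_[ra,-rb],ob-oa,rcond=None)[0]; print('knob',oa+ra*t[0],ob+rb*t[1])
E
```

```text
[[ 0.617  -0.0739  0.012 ]
 [ 0.529  -0.1877  0.012 ]
 [ 0.3302 -0.0407  0.012 ]
 [ 0.4191  0.0744  0.012 ]] [[ 0.6174 -0.0651  0.012 ]
 [ 0.4202  0.0826  0.012 ]
 [ 0.3297 -0.0385  0.012 ]]
(array([ 0.42984728, -0.023924  , -2.21536926]), array([ 0.00181005,  0.00175021, -0.0003481 , -0.00428032, -0.00132543,
       -0.00111948, -0.00013653,  0.00364959]))
(array([ 0.4301441 , -0.01916903, -2.20814705]), array([ 0.00203689, -0.00093501, -0.00163418,  0.00018872, -0.00040271,
        0.00074629]))
knob [ 0.51940857 -0.0653104   0.11835273] [ 0.51973401 -0.06538465  0.118416  ]
```

{"api": "drive_tool", "payload": {"plan": [[0.0367,-0.031,0,0,0,0,0],[0.0367,-0.031,0,0,0,0,0],[0.0367,-0.031,0,0,0,0,0],[0.0367,-0.031,0,0,0,0,0],[0.0367,-0.031,0,0,0,0,0],[0.0367,-0.031,0,0,0,0,0],[0.0367,-0.031,0,0,0,0,0],[0.0367,-0.031,0,0,0,0,0],[0.0367,-0.031,0,0,0,0,0],[0.0367,-0.031,0,0,0,0,0]], "newtons": 30}}

```text
t: 1.15
tcp_pos: [0.4468, -0.1849, 0.2453]
tool_rot: [0.988, 0.156, 0.0, -0.0]
force: [0.8, -0.9, -0.3]
finger_gap: 0.5
gripper_force: 0.0
```

{"api": "drive_tool", "payload": {"plan": [[0.0367,-0.031,0,0,0,0,0],[0.0367,-0.031,0,0,0,0,0],[0.0367,-0.031,0,0,0,0,0],[0,0,0,0,0,-8.5,0],[0,0,0,0,0,-8.5,0],[0,0,0,0,0,-8.5,0],[0,0,0,0,0,-8.5,0],[0,0,0,0,0,-8.5,0],[0,0,0,0,0,-8.5,0],[0,0,0,0,0,-8.5,0]]}}

```text
t: 2.15
tcp_pos: [0.522, -0.0643, 0.245]
tool_rot: [0.778, 0.628, -0.0, -0.0]
force: [0.3, -0.2, -0.5]
finger_gap: 0.499
gripper_force: 0.0
```

{"api": "drive_tool", "payload": {"plan": [[0,0,0,0,0,-8.5,0],[0,0,0,0,0,-8.5,0],[0,0,0,0,0,-8.5,0],[0,0,0,0,0,-8.5,0],[0,0,0,0,0,-8.5,0],[0,0,0,0,0,-8.5,0],[0,0,0,0,0,-8.5,0],[0,0,0,0,0,-8.5,0],[0,0,0,0,0,0,0]]}}

```text
t: 3.05
tcp_pos: [0.5221, -0.0643, 0.2451]
tool_rot: [0.297, 0.955, 0.0, -0.0]
force: [0.0, 0.2, -0.1]
finger_gap: 0.497
gripper_force: 0.0
```

```bash
python3 - <<'E'
from h import *
d=cam('wrist'); np.save('w1.npy',d,allow_pickle=True)
S,C=stand(.430,-.0215,-2.212)
im=d['image'].copy()
k=(C@np.array([.055,.098,.0145,1]))[:3]+[0,0,.034]
Pw=[(C@np.array([*p,1]))[:3] for p in [(130,-32,6),(130,32,6),(130,32,0),(130,-32,0),(55,39-56,14.5),(0,-36,16)] for p in [np.array(p)/1000]]+[k]
Pw+=[(S@np.array([*p,1]))[:3] for p in [(-.075,.18,.012),(.075,.18,.012),(-.075,-.07,.012),(.075,-.07,.012)]]
for u,v in proj(d,Pw): cv2.circle(im,(int(u),int(v)),3,(0,255,255),1)
cv2.imwrite('pics/w1.png',im[:,:,::-1])
hsv=cv2.cvtColor(d['image'],cv2.COLOR_RGB2HSV); h,s,v=[hsv[...,i].astype(int) for i in range(3)]
m=((h<8)|(h>172))&(s>150)&(v>80); n,l,st,ce=cv2.connectedComponentsWithStats(m.astype(np.uint8))
for i in range(1,n):
    if st[i,4]>40: print(st[i],ce[i])
E
```

```text
[308 188  16  16 189] [315.20634921 195.62433862]
```

View pics/w1.png

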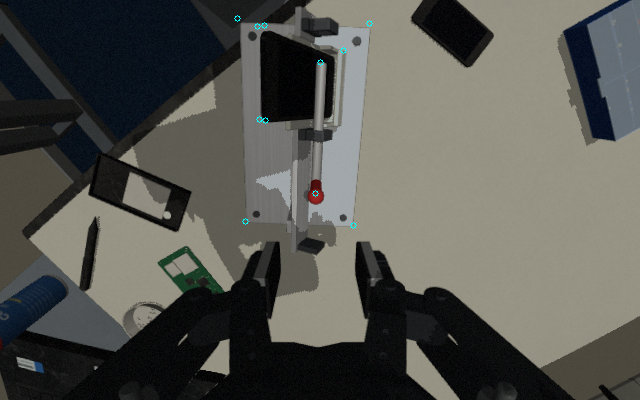

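The wrist view shows the plate, panel and bolt close to the projected marks. The ball is at (315,196) and the panel's top edge at (262,31)–(262,121), about 4 px off the model. I'll cast the ball's position now.

```bash
cat >> h.py <<'E'
def delta(p,Rm=None):
    s=manip.sense(); W=R.from_quat(s['tool_rot']); d=W.inv().apply(np.array(p)-s['tcp_pos'])
    out=[d.round(4).tolist()]
    if Rm is not None: out.append(np.degrees((W.inv()*R.from_matrix(Rm)).as_rotvec()).round(2).tolist())
    return out
E
python3 - <<'E'
from h import *
d=np.load('w1.npy',allow_pickle=True).item()
b=plane(d,[[315.2,195.6]],.133)[0]; print('ball',b, 'depth pt',pts(d,[[315,196]])) 
S,C=stand(.430,-.0215,-2.212)
print('ball in stand',(np.linalg.inv(S)@[*b,1]).round(4))
Rm=np.c_[C[:3,1]*-1,-S[:3,0],[0,0,-1]]
print(delta([b[0],b[1],.122],Rm), S[:3,:3].round(3))
# plate corner checks on dark plate holes
hsv=cv2.cvtColor(d['image'],cv2.COLOR_RGB2HSV)
for u,v in [(253,36),(356,41),(256,214),(343,217)]:
    g=d['image'][v-9:v+10,u-9:u+10].mean(2); m=g<g.min()+35; y,x=np.nonzero(m); w=plane(d,[[x.mean()+u-9,y.mean()+v-9]],.012)[0]; print(m.sum(),(np.linalg.inv(S)@[*w,1]).round(4))
E
```

```text
ball [ 0.52016052 -0.06402246  0.133     ] depth pt [[ 0.51849547 -0.06302042  0.1398386 ]]
ball in stand [-0.0199  0.0977  0.133   1.    ]
[[0.0017, -0.0009, 0.1231], [-0.01, -0.03, 1.99]] [[-0.598  0.801  0.   ]
 [-0.801 -0.598 -0.   ]
 [-0.     0.     1.   ]]
34 [ 0.0488 -0.0488  0.012   1.    ]
55 [-0.0613 -0.0518  0.012   1.    ]
36 [0.0606 0.1682 0.012  1.    ]
35 [-0.0597  0.169   0.012   1.    ]
```

{"api": "drive_tool", "payload": {"plan": [[0.0017,-0.0009,0.03,0,0,2,0],[0,0,0.03,0,0,0,0],[0,0,0.03,0,0,0,0],[0,0,0.02,0,0,0,0],[0,0,0.013,0,0,0,0],[0,0,0,0,0,0,-1],[0,0,0,0,0,0,-1],[0,0,0,0,0,0,-1],[0,0,0,0,0,0,-1],[0,0,0,0,0,0,-1]]}}

```text
t: 4.1
tcp_pos: [0.5197, -0.0649, 0.1224]
tool_rot: [0.314, 0.949, -0.001, -0.0]
force: [-2.3, -4.5, -5.7]
finger_gap: 0.142
gripper_force: 29.2
```

{"api": "drive_tool", "payload": {"plan": [[-0.007,0,0,0,0,0,-1],[-0.014,0,0,0,0,0,-1],[-0.014,0,0,0,0,0,-1],[-0.014,0,0,0,0,0,-1],[-0.007,0,0,0,0,0,-1],[0,0,0,0,0,0,-1],[0,0,0,0,0,0,-1]]}}

```text
t: 4.8
tcp_pos: [0.5652, -0.0992, 0.1224]
tool_rot: [0.314, 0.949, -0.001, 0.0]
force: [-3.4, -6.5, -6.1]
finger_gap: 0.144
gripper_force: 29.3
```

{"api": "drive_tool", "payload": {"plan": [[-0.003,0,0,0,0,0,-1],[-0.002,0,0,0,0,0,-1],[0,0,0,0,0,0,-1]]}}

```text
t: 5.1
tcp_pos: [0.5671, -0.1007, 0.1224]
tool_rot: [0.314, 0.949, -0.001, -0.003]
force: [-6.9, -3.2, -1.4]
finger_gap: 0.148
gripper_force: 29.5
```

{"api": "drive_tool", "payload": {"plan": [[0.002,0,0,0,0,0,0],[0,0,0,0,0,0,0],[0,0,0,0,0,0,0],[0,0,-0.025,0,0,0,0],[0,0,-0.045,0,0,0,0],[0,0,-0.045,0,0,0,0],[0,0,-0.045,0,0,0,0],[0,0,0,0,0,0,0]]}}

```text
t: 5.9
tcp_pos: [0.5723, -0.1004, 0.2902]
tool_rot: [0.314, 0.95, -0.0, 0.009]
force: [0.3, -0.0, 0.1]
finger_gap: 0.499
gripper_force: 0.0
```

```bash
python3 - <<'E'
from h import *
S,C=stand(.430,-.0215,-2.212)
Rm=np.c_[-C[:3,1],C[:3,2],-C[:3,0]]
s=manip.sense(); print((np.linalg.inv(S)@[*s['tcp_pos'],1]).round(4),s['q'].round(3))
p=(C@[.230,0,.003,1])[:3]; print(p,delta(p,Rm))
E
```

```text
[-0.0219  0.1612  0.2902  1.    ] [-3.660e-01  4.120e-01  1.504e+00  1.000e-03  1.208e+00 -1.299e+00]
[ 0.39142865 -0.07317537  0.24471865] [[0.1622, -0.0861, 0.0424], [-24.7, 0.88, 0.38]]
```

{"api": "drive_tool", "payload": {"plan": [[0.0405,-0.0215,0.0106,0,0,0,0],[0.0405,-0.0215,0.0106,0,0,0,0],[0.0405,-0.0215,0.0106,0,0,0,0],[0.0405,-0.0215,0.0106,0,0,0,0],[0,0,0,-6.2,0.2,0.1,0],[0,0,0,-6.2,0.2,0.1,0],[0,0,0,-6.2,0.2,0.1,0],[0,0,0,-6.2,0.2,0.1,0],[0,0,0,0,0,0,0],[0,0,0,0,0,0,0]]}}

```text
t: 6.9
tcp_pos: [0.3863, -0.0724, 0.2397]
tool_rot: [0.311, 0.926, 0.205, 0.06]
force: [-0.0, -0.2, 0.1]
finger_gap: 0.499
gripper_force: 0.0
```

```bash
python3 - <<'E'
from h import *
S,C=stand(.430,-.0215,-2.212)
Rm=np.c_[-C[:3,1],C[:3,2],-C[:3,0]]
s=manip.sense(); print(s['q'].round(3))
print(delta((C@[.230,0,.003,1])[:3],Rm))
d=cam('wrist'); np.save('w2.npy',d,allow_pickle=True); im=d['image'].copy()
Pw=[(C@np.array([*p,1000])/1000)[:3] for p in [(130,-32,6),(130,32,6),(130,32,0),(130,-32,0),(85,-40,0),(85,40,0),(55,39,14.5),(0,-36,16)]]
for u,v in proj(d,Pw): cv2.circle(im,(int(u),int(v)),3,(0,255,255),1); print(u.round(1),v.round(1))
cv2.imwrite('pics/w2.png',im[:,:,::-1])
E
```

```text
[-0.801  0.23   2.09   0.518  0.976 -2.052]
[[-0.0045, 0.0043, -0.0036], [-0.31, -0.74, -0.54]]
325.3 173.5
325.3 243.7
318.5 243.7
317.9 173.5
318.0 154.5
318.7 230.5
331.3 218.5
331.1 146.1
```

View pics/w2.png

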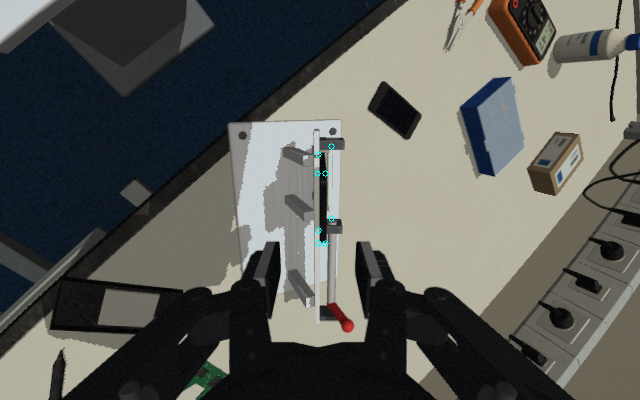

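The view looks straight down the panel. Its dark edge lies between the fingers near column 322, rows 173–243, matching the projected marks. Next I'll use the depth map for exact extents.

```bash
python3 - <<'E'
from h import *
S,C=stand(.430,-.0215,-2.212)
d=np.load('w2.npy',allow_pickle=True).item()
g=np.array([(u,v) for v in range(130,260) for u in range(295,345)]); Q=pts(d,g); c=((Q-C[:3,3])@C[:3,:3])*1000
k=(c[:,0]>110)&(c[:,0]<150); q=c[k]; print(k.sum(), q.min(0).round(1),q.max(0).round(1),np.percentile(q,[5,50,95],axis=0).round(1))
print(g[k].min(0),g[k].max(0))
k2=(abs(c[:,0]-85)<6)&(c[:,2]<3); print('board top',k2.sum(),c[k2].min(0).round(1),c[k2].max(0).round(1))
for v in range(165,255,10): print(v,[int(x) for x in d['image'][v,310:336].mean(1)])
E
```

```text
502 [110.3 -30.6   1.3] [132.   32.1   7.1] [[123.8 -30.    1.5]
 [129.6  -3.5   4.1]
 [130.7  27.3   6.6]]
[320 170] [326 242]
board top 456 [ 79.9 -37.2  -5. ] [89.  42.   2.8]
165 [125, 136, 115, 103, 173, 199, 200, 202, 199, 126, 10, 10, 10, 10, 15, 44, 143, 111, 163, 199, 203, 199, 163, 202, 203, 204]
175 [136, 137, 132, 98, 127, 142, 144, 146, 139, 81, 10, 7, 11, 12, 6, 12, 36, 112, 165, 199, 202, 202, 176, 204, 203, 204]
185 [134, 135, 133, 113, 128, 145, 143, 145, 138, 81, 16, 17, 15, 14, 25, 21, 38, 100, 168, 198, 204, 200, 171, 202, 203, 205]
195 [134, 130, 81, 76, 131, 143, 144, 146, 139, 83, 5, 16, 19, 15, 11, 17, 30, 105, 173, 200, 203, 202, 204, 202, 202, 204]
205 [135, 133, 130, 109, 129, 144, 144, 145, 138, 81, 9, 17, 13, 14, 18, 18, 39, 114, 151, 200, 200, 199, 204, 203, 202, 203]
215 [130, 130, 129, 129, 125, 140, 141, 143, 138, 83, 12, 9, 14, 17, 17, 24, 89, 202, 201, 202, 203, 203, 203, 203, 204, 203]
225 [205, 204, 204, 199, 122, 143, 143, 143, 139, 82, 18, 26, 18, 22, 23, 23, 28, 46, 51, 48, 57, 65, 58, 59, 57, 56]
235 [203, 203, 203, 200, 137, 196, 196, 197, 196, 134, 11, 12, 15, 15, 16, 25, 80, 159, 73, 99, 127, 144, 158, 165, 169, 155]
245 [204, 205, 204, 200, 152, 196, 193, 195, 198, 189, 203, 204, 204, 203, 204, 202, 201, 160, 75, 106, 131, 150, 160, 167, 165, 156]
```

```bash
sed -i 's/^def delta/ST=stand(.4323,-.0218,-2.212)\nS,C=ST\nRA=np.c_[-C[:3,1],C[:3,2],-C[:3,0]]\nRB=np.c_[C[:3,1],-C[:3,2],-C[:3,0]]\ndef cr(x,y,z): return (C@np.array([x,y,z,1000])\/1000)[:3]\ndef delta/' h.py; python3 - <<'E'
from h import *
s=manip.sense(); print(s['tcp_pos'],((s['tcp_pos']-C[:3,3])@C[:3,:3]*1000).round(1))
print(delta(cr(112,0,3),RA))
E
```

```text
[ 0.38650834 -0.07184136  0.23992401] [226.9  -6.8  -1.8]
[[-0.0082, 0.0054, 0.1148], [-0.3, -0.75, -0.42]]
```

{"api": "drive_tool", "payload": {"plan": [[0,0,0,-0.3,-0.75,-0.4,0],[-0.0067,0.0047,0.01,0,0,0,0],[0,0,0.03,0,0,0,0],[0,0,0.03,0,0,0,0],[0,0,0,0,0,0,0],[0,0,0,0,0,0,0]]}}

```text
t: 7.55
tcp_pos: [0.4122, -0.0478, 0.1783]
tool_rot: [0.307, 0.927, 0.207, 0.067]
force: [0.6, -0.4, 0.7]
finger_gap: 0.503
gripper_force: 0.0
```

```bash
cat > chk.py <<'E'
from h import *
s=manip.sense(); print(s['t'],((s['tcp_pos']-C[:3,3])@C[:3,:3]*1000).round(1),s['q'].round(2),s['finger_gap'])
print('A',delta(cr(112,0,3),RA)); print('B',delta(cr(112,0,3),RB))
E
python3 chk.py; python3 - <<'E'
from h import *
d=cam('wrist'); im=d['image']
g=np.array([(u,v) for v in range(130,330) for u in range(280,360)]); Q=pts(d,g); c=((Q-C[:3,3])@C[:3,:3])*1000
k=(c[:,0]>110)&(c[:,0]<138)&(abs(c[:,2])<12); q=c[k]; print(k.sum(), np.percentile(q,[2,50,98],axis=0).round(1)); print(g[k].min(0),g[k].max(0))
cv2.imwrite('pics/w3.png',im[:,:,::-1])
E
```

```text
7.55 [156.4  -0.6   3.6] [-0.7   0.38  2.14  0.66  0.77 -2.15] 0.5033984474874565
A [[-0.0007, -0.0007, 0.0444], [0.1, -0.14, 0.05]]
B [[-0.0007, -0.0007, 0.0444], [0.22, 0.16, -179.94]]
963 [[ 1.137e+02 -3.250e+01  1.000e-01]
 [ 1.301e+02 -7.700e+00  2.800e+00]
 [ 1.316e+02  2.640e+01  5.800e+00]]
[310 184] [319 282]
```

{"api": "drive_tool", "payload": {"plan": [[-0.0007,-0.0007,0.015,0,0,0,0],[0,0,0.015,0,0,0,0],[0,0,0.0144,0,0,0,0],[0,0,0,0,0,0,0],[0,0,0,0,0,0,-1],[0,0,0,0,0,0,-1],[0,0,0,0,0,0,-1],[0,0,0,0,0,0,-1],[0,0,0,0,0,0,-1]]}}

```text
t: 8.5
tcp_pos: [0.4238, -0.0353, 0.1388]
tool_rot: [0.308, 0.926, 0.206, 0.07]
force: [-3.9, -3.4, 7.3]
finger_gap: 0.072
gripper_force: 32.0
```

```bash
python3 chk.py
```

```text
8.5 [113.5   1.3   2.2] [-0.66  0.49  2.17  0.78  0.65 -2.25] 0.07194445326901897
A [[0.0013, 0.0008, 0.0015], [0.07, 0.13, 0.03]]
B [[0.0013, 0.0008, 0.0015], [-0.21, 0.11, -179.97]]
```

{"api": "drive_tool", "payload": {"plan": [[0,0,-0.01,0,0,0,-1],[0,0,-0.015,0,0,0,-1],[0,0,-0.02,0,0,0,-1],[0,0,-0.025,0,0,0,-1],[0,0,-0.025,0,0,0,-1],[0,0,-0.015,0,0,0,-1],[0,0,0,0,0,0,-1]]}}

```text
t: 9.2
tcp_pos: [0.3962, -0.0732, 0.2392]
tool_rot: [0.308, 0.926, 0.205, 0.071]
force: [-0.1, 0.3, -1.0]
finger_gap: 0.069
gripper_force: 30.7
```

```bash
python3 chk.py; python3 - <<'E'
from h import *
d=cam('wrist'); cv2.imwrite('pics/w4.png',d['image'][:,:,::-1])
E
```

```text
9.2 [224.3   1.8   2.2] [-0.79  0.24  2.08  0.54  0.96 -2.06] 0.06915316358520766
A [[0.0024, 0.0007, 0.1123], [0.05, 0.3, 0.04]]
B [[0.0024, 0.0007, 0.1123], [-0.46, 0.08, -179.96]]
```

View pics/w4.png

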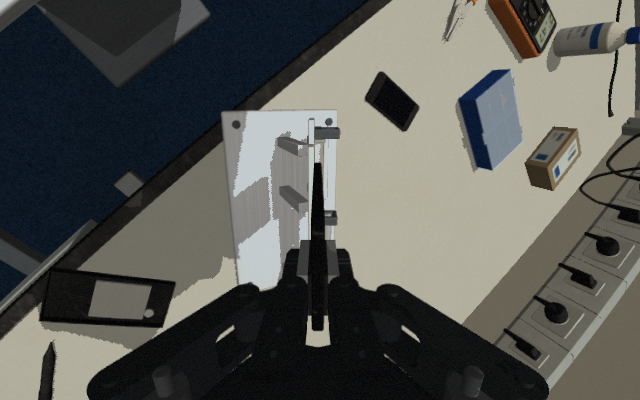

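The panel is held by its top edge, dark strip at (317,165)–(317,330), clear of the empty cradle. Now I'll turn it over.

{"api": "drive_tool", "payload": {"plan": [[0,0,0,0,0,4,-1],[0,0,0,0,0,8.5,-1],[0,0,0,0,0,8.5,-1],[0,0,0,0,0,8.5,-1],[0,0,0,0,0,8.5,-1],[0,0,0,0,0,8.5,-1],[0,0,0,0,0,8.5,-1],[0,0,0,0,0,8.5,-1],[0,0,0,0,0,8.5,-1],[0,0,0,0,0,8.5,-1]]}}

```text
t: 10.25
tcp_pos: [0.3951, -0.071, 0.2366]
tool_rot: [0.835, 0.506, 0.201, -0.083]
force: [0.2, -0.1, -0.7]
finger_gap: 0.07
gripper_force: 30.7
```

{"api": "drive_tool", "payload": {"plan": [[0,0,0,0,0,8.5,-1],[0,0,0,0,0,8.5,-1],[0,0,0,0,0,8.5,-1],[0,0,0,0,0,8.5,-1],[0,0,0,0,0,8.5,-1],[0,0,0,0,0,8.5,-1],[0,0,0,0,0,8.5,-1],[0,0,0,0,0,8.5,-1],[0,0,0,0,0,8.5,-1],[0,0,0,0,0,8.5,-1]]}}

```text
t: 11.25
tcp_pos: [0.3951, -0.071, 0.2366]
tool_rot: [0.957, -0.191, 0.092, -0.197]
force: [0.2, 0.3, -0.3]
finger_gap: 0.066
gripper_force: 30.7
```

{"api": "drive_tool", "payload": {"plan": [[0,0,0,0,0,8.5,-1],[0,0,0,0,0,6,-1],[0,0,0,0,0,0,-1],[0,0,0,0,0,0,-1]]}}

```text
t: 11.65
tcp_pos: [0.3953, -0.0713, 0.237]
tool_rot: [0.927, -0.307, 0.068, -0.207]
force: [-0.1, 0.2, -0.1]
finger_gap: 0.07
gripper_force: 30.7
```

```bash
python3 chk.py; python3 - <<'E'
from h import *
s=manip.sense(); W=R.from_quat(s['tool_rot'])
d=cam('wrist'); cv2.imwrite('pics/w5.png',d['image'][:,:,::-1])
g=np.array([(u,v) for v in range(0,400) for u in range(230,420)]); Q=pts(d,g); t=W.inv().apply(Q-s['tcp_pos'])*1000
# panel points: beyond pads on camera side (tool x>13)
k=(t[:,0]>13)&(t[:,0]<45)&(abs(t[:,1])<12)&(t[:,2]>-40)&(t[:,2]<130); q=t[k]; print(k.sum(),np.percentile(q,[1,50,99],axis=0).round(1))
for a,b in ((-25,0),(0,30),(30,60),(60,120)):
    m=(q[:,2]>=a)&(q[:,2]<b)
    if m.sum()>5: print(a,b,m.sum(),np.percentile(q[m],[2,50,98],axis=0).round(1).tolist())
E
```

```text
11.65 [221.9   0.    2.2] [-0.79  0.24  2.09  0.54  0.96  1.08] 0.06958044304622178
A [[0.0002, -0.0006, 0.1099], [-0.16, -0.18, -179.91]]
B [[0.0002, -0.0006, 0.1099], [-0.11, 0.1, 0.09]]
1356 [[ 13.1 -11.3 -33.2]
 [ 31.3  -0.8 -14.9]
 [ 34.1  11.2  98.6]]
-25 0 771 [[13.6, -3.9, -17.9], [26.8, -0.8, -16.4], [33.9, 1.9, -1.7]]
0 30 211 [[32.7, -4.0, 0.2], [33.6, -1.3, 12.8], [34.1, 1.9, 28.8]]
30 60 128 [[32.5, -4.0, 30.9], [33.6, -0.7, 43.3], [34.0, 2.0, 59.2]]
60 120 107 [[32.8, -3.8, 60.7], [33.5, -1.4, 79.3], [33.8, 1.8, 103.7]]
```

{"api": "drive_tool", "payload": {"plan": [[-0.0016,-0.0003,0.01,-0.1,0.1,0.1,-1],[0,0,0.02,0,0,0,-1],[0,0,0.02,0,0,0,-1],[0,0,0.015,0,0,0,-1],[0,0,0.007,0,0,0,-1],[0,0,0,0,0,0,-1],[0,0,0,0,0,0,-1]]}}

```text
t: 12.4
tcp_pos: [0.4129, -0.0465, 0.1727]
tool_rot: [0.926, -0.308, 0.069, -0.205]
force: [-0.9, -0.0, 0.0]
finger_gap: 0.066
gripper_force: 30.7
```

```bash
python3 chk.py; python3 - <<'E'
from h import *
d=cam('side'); np.save('s6.npy',d,allow_pickle=True)
w=cam('wrist'); 
A=cv2.resize(d['image'][140:230,275:375],(400,360),interpolation=cv2.INTER_CUBIC); B=w['image'][20:380,120:520]
cv2.imwrite('pics/w6.png',np.hstack([A,B])[:,:,::-1])
E
```

```text
12.4 [150.7  -0.7   2.5] [-0.7   0.4   2.15  0.67  0.74  0.98] 0.06594390053857226
A [[0.0007, -0.0005, 0.0387], [-0.16, 0.0, 179.92]]
B [[0.0007, -0.0005, 0.0387], [-0.0, -0.1, -0.08]]
```

View pics/w6.png

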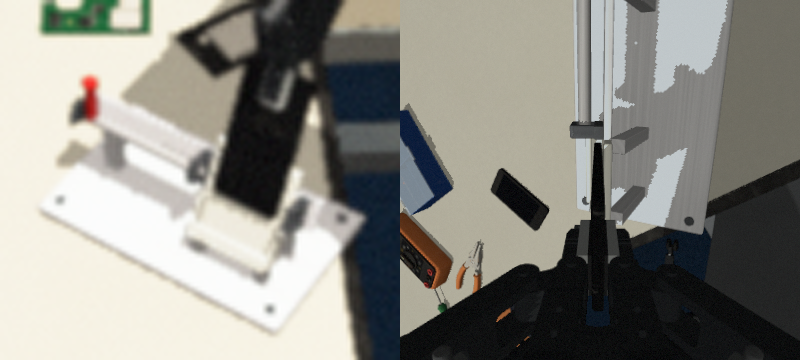

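The panel hangs just over the ledge, between the fences and in front of the board. The bolt is drawn, with the knob at the far end. Lowering it now.

{"api": "drive_tool", "payload": {"plan": [[-0.0006,0,0.008,0,0,0,-1],[0,0,0.01,0,0,0,-1],[0,0,0.008,0,0,0,-1],[0,0,0.005,0,0,0,-1],[0,0,0.003,0,0,0,-1],[0,0,0,0,0,0,-1],[0,0,0,0,0,0,-1]]}}

```text
t: 13.2
tcp_pos: [0.421, -0.0345, 0.1416]
tool_rot: [0.926, -0.309, 0.069, -0.205]
force: [0.4, -0.0, -0.6]
finger_gap: 0.07
gripper_force: 30.7
```

```bash
python3 chk.py
```

```text
13.2 [116.5  -1.5   2.5] [-0.66  0.48  2.17  0.77  0.65  0.9 ] 0.06984020319091293
A [[0.0015, -0.0005, 0.0045], [-0.13, -0.0, 179.89]]
B [[0.0015, -0.0005, 0.0045], [0.0, -0.08, -0.11]]
```

{"api": "drive_tool", "payload": {"plan": [[0,0,0.002,0,0,0,-1],[0,0,0.001,0,0,0,-1],[0,0,0.0005,0,0,0,-1],[0,0,0,0,0,0,-1]]}}

```text
t: 13.6
tcp_pos: [0.4218, -0.0335, 0.1389]
tool_rot: [0.926, -0.309, 0.069, -0.205]
force: [-1.6, -1.5, 5.1]
finger_gap: 0.064
gripper_force: 31.7
```

{"api": "drive_tool", "payload": {"plan": [[0,0.0007,0,0,0,0,-1],[0,0,0,0,0,0,-0.7],[0,0,0,0,0,0,-0.4],[0,0,0,0,0,0,0],[0,0,0,0,0,0,0],[0,0,0,0,0,0,0],[0,0,-0.015,0,0,0,0],[0,0,-0.03,0,0,0,0],[0,0,-0.04,0,0,0,0],[0,0,0,0,0,0,0]]}}

```text
t: 14.6
tcp_pos: [0.4012, -0.0649, 0.2181]
tool_rot: [0.926, -0.309, 0.073, -0.203]
force: [0.1, 0.1, 0.5]
finger_gap: 0.496
gripper_force: 0.0
```

```bash
python3 chk.py; python3 - <<'E'
from h import *
w=cam('wrist'); d=cam('side')
A=cv2.resize(d['image'][140:230,275:375],(400,360),interpolation=cv2.INTER_CUBIC); B=w['image'][20:380,120:520]
cv2.imwrite('pics/w7.png',np.hstack([A,B])[:,:,::-1])
g=np.array([(u,v) for v in range(60,340) for u in range(220,420)]); Q=pts(w,g); c=((Q-C[:3,3])@C[:3,:3])*1000
k=(c[:,0]>90)&(c[:,0]<140)&(abs(c[:,2])<15)&(abs(c[:,1])<45); q=c[k]; print(k.sum())
for a,b in ((90,110),(110,127),(127,140)):
    m=(q[:,0]>=a)&(q[:,0]<b); print(a,m.sum(),np.percentile(q[m],[2,50,98],axis=0).round(1).tolist() if m.sum()>5 else '')
k=(abs(c[:,0]-85)<5)&(c[:,2]<3)&(c[:,2]>-9)&(abs(c[:,1])<50); print('board',k.sum(),np.percentile(c[k],[2,50,98],axis=0).round(1).tolist())
E
```

```text
14.6 [201.1   0.8   2. ] [-0.76  0.28  2.11  0.58  0.88  1.05] 0.49556819316078965
A [[-0.0017, -0.0011, 0.089], [0.9, 0.11, -179.99]]
B [[-0.0017, -0.0011, 0.089], [0.07, -0.57, 0.01]]
691
90 39 [[90.0, 31.4, -0.3], [100.3, 32.0, 2.5], [109.4, 32.3, 5.0]]
110 54 [[110.2, 30.5, -0.6], [121.4, 31.8, 1.8], [126.7, 32.2, 4.9]]
127 598 [[128.0, -28.2, -0.5], [130.2, 2.1, 2.5], [131.6, 29.7, 5.7]]
board 470 [[83.1, -36.3, -6.4], [85.4, 7.8, -3.9], [86.9, 40.0, -1.0]]
```

View pics/w7.png

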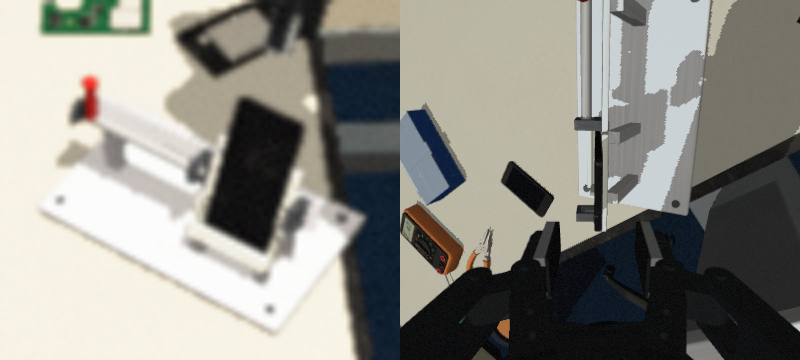

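The panel is seated: top edge at x≈130 mm, thickness from z≈−0.5 to 5.5, +y edge at 32 mm. In the wrist crop it stands against the board, clear of the drawn bolt. Going to the knob.

```bash
python3 - <<'E'
from h import *
RD=np.c_[S[:3,1],S[:3,0],[0,0,-1]]
print(delta([.5668,-.1005,.27],RD)); s=manip.sense()
print(R.from_quat(s['tool_rot']).inv().apply([0,0,.05]).round(4))
print((S@[-.0199,.154,.122,1]).round(4))
E
```

```text
[[0.156, -0.0863, -0.0192], [-24.99, -0.21, -0.15]]
[ 0.0001 -0.0211 -0.0453]
[ 0.5676 -0.098   0.122   1.    ]
```

{"api": "drive_tool", "payload": {"plan": [[0,-0.021,-0.045,0,0,0,0],[0.039,-0.0163,0.0065,0,0,0,0],[0.039,-0.0163,0.0065,0,0,0,0],[0.039,-0.0163,0.0065,0,0,0,0],[0.039,-0.0163,0.0065,0,0,0,0],[0,0,0,-8.3,-0.1,0,0],[0,0,0,-8.3,-0.1,0,0],[0,0,0,-8.3,0,0,0],[0,0,0,0,0,0,0],[0,0,0,0,0,0,0]]}}

```text
t: 15.7
tcp_pos: [0.5662, -0.0983, 0.2668]
tool_rot: [0.949, -0.314, -0.003, -0.002]
force: [-0.0, 0.1, 0.4]
finger_gap: 0.496
gripper_force: 0.0
```

```bash
python3 - <<'E'
from h import *
RD=np.c_[S[:3,1],S[:3,0],[0,0,-1]]
print(delta([.5671,-.0995,.122],RD), manip.sense()['q'].round(2)); 
d=cam('wrist'); hsv=cv2.cvtColor(d['image'],cv2.COLOR_RGB2HSV); h,s,v=[hsv[...,i].astype(int) for i in range(3)]
m=((h<8)|(h>172))&(s>150)&(v>80); n,l,st,ce=cv2.connectedComponentsWithStats(m.astype(np.uint8))
for i in range(1,n):
    if st[i,4]>40: print(st[i],ce[i],plane(d,[ce[i]],.133))
E
```

```text
[[0.0025, 0.0008, 0.1448], [-0.16, 0.4, 0.09]] [-0.37  0.44  1.53  0.01  1.18  1.84]
[313 181  14  14 159] [319.46540881 187.67924528] [[ 0.56710422 -0.09966347  0.133     ]]
```

{"api": "drive_tool", "payload": {"plan": [[0,0,0,-0.16,0.4,0.1,0],[0.0015,0.0004,0.035,0,0,0,0],[0,0,0.04,0,0,0,0],[0,0,0.035,0,0,0,0],[0,0,0.02,0,0,0,0],[0,0,0.015,0,0,0,0],[0,0,0,0,0,0,-1],[0,0,0,0,0,0,-1],[0,0,0,0,0,0,-1],[0,0,0,0,0,0,-1]]}}

```text
t: 16.75
tcp_pos: [0.5681, -0.1018, 0.1242]
tool_rot: [0.948, -0.317, 0.002, 0.001]
force: [1.5, 1.8, -7.4]
finger_gap: 0.146
gripper_force: 29.2
```

{"api": "drive_tool", "payload": {"plan": [[-0.008,0,0,0,0,0,-1],[-0.015,0,0,0,0,0,-1],[-0.015,0,0,0,0,0,-1],[-0.015,0,0,0,0,0,-1],[-0.015,0,0,0,0,0,-1],[-0.012,0,0,0,0,0,-1],[-0.006,0,0,0,0,0,-1],[0,0,0,0,0,0,-1],[0,0,0,0,0,0,-1]]}}

```text
t: 17.65
tcp_pos: [0.4989, -0.0495, 0.124]
tool_rot: [0.949, -0.317, 0.001, 0.001]
force: [1.2, 5.7, -2.1]
finger_gap: 0.147
gripper_force: 29.8
```

```bash
python3 - <<'E'
from h import *
s=manip.sense(); print(((s['tcp_pos']-S[:3,3])@S[:3,:3]).round(4),s['force'].round(1)); print(delta((S@[-.0199,.062,.122,1])[:3]))
E
```

```text
[-0.0177  0.07    0.124 ] [ 1.2  5.7 -2.1]
[[-0.008, -0.0022, 0.002]]
```

{"api": "drive_tool", "payload": {"plan": [[-0.004,0,0,0,0,0,-1],[-0.003,0,0,0,0,0,-1],[-0.002,0,0,0,0,0,-1],[0,0,0,0,0,0,-1],[0,0,0,0,0,0,-1]]}}

```text
t: 18.15
tcp_pos: [0.4947, -0.0462, 0.1241]
tool_rot: [0.949, -0.317, 0.005, 0.002]
force: [5.0, -0.1, -5.6]
finger_gap: 0.147
gripper_force: 29.6
```

```bash
python3 - <<'E'
from h import *
s=manip.sense(); print(((s['tcp_pos']-S[:3,3])@S[:3,:3]).round(4),(s['force']@S[:3,:3]).round(1))
E
```

```text
[-0.0178  0.0646  0.1241] [-2.9  4.1 -5.6]
```

{"api": "drive_tool", "payload": {"plan": [[-0.003,0,0,0,0,0,-1],[-0.002,0,0,0,0,0,-1],[0,0,0,0,0,0,-1]]}}

```text
t: 18.45
tcp_pos: [0.4947, -0.046, 0.1243]
tool_rot: [0.949, -0.316, 0.01, 0.003]
force: [12.0, -8.4, -13.8]
finger_gap: 0.147
gripper_force: 29.3
```

```bash
python3 - <<'E'
from h import *
s=manip.sense(); print(((s['tcp_pos']-S[:3,3])@S[:3,:3]).round(4),(s['force']@S[:3,:3]).round(1),s['tool_rot'].round(3))
E
```

```text
[-0.0179  0.0645  0.1243] [ -0.4  14.6 -13.8] [ 0.949 -0.316  0.01   0.003]
```

Against the stop: force rose and the tool did not move. I'll relax, release and retreat.

{"api": "drive_tool", "payload": {"plan": [[0.004,0,0,0,0,0,-1],[0.003,0,0,0,0,0,-1],[0,0,0,0,0,0,0],[0,0,0,0,0,0,0],[0,0,0,0,0,0,0.1],[0,0,-0.02,0,0,0,0.1],[0,0,-0.04,0,0,0,0.1],[0,0,-0.045,0,0,0,0.1],[0,0,-0.045,0,0,0,0.1],[0,0,0,0,0,0,0.1]]}}

```text
t: 19.45
tcp_pos: [0.4964, -0.0465, 0.2796]
tool_rot: [0.949, -0.317, 0.008, 0.001]
force: [-0.6, -0.5, -0.4]
finger_gap: 0.547
gripper_force: 0.0
```

{"api": "drive_tool", "payload": {"plan": [[0.045,0,0,0,0,0,0.1],[0.045,0,0,0,0,0,0.1],[0,0,0,0,0,0,0.1],[0,0,0,0,0,0,0.1]]}}

```text
t: 19.85
tcp_pos: [0.5645, -0.0998, 0.2725]
tool_rot: [0.948, -0.317, 0.0, 0.001]
force: [-0.4, 0.5, -0.3]
finger_gap: 0.545
gripper_force: 0.0
```

```bash
python3 - <<'E'
from h import *
w=cam('top'); d=cam('side')
A=cv2.resize(d['image'][140:230,275:375],(400,360),interpolation=cv2.INTER_CUBIC); B=cv2.resize(w['image'][160:250,290:390],(400,360),interpolation=cv2.INTER_CUBIC)
cv2.imwrite('pics/w8.png',np.hstack([A,B])[:,:,::-1])
for x in (w,d,cam('wrist')):
    hsv=cv2.cvtColor(x['image'],cv2.COLOR_RGB2HSV); h,s,v=[hsv[...,i].astype(int) for i in range(3)]
    m=((h<8)|(h>172))&(s>150)&(v>80); n,l,st,ce=cv2.connectedComponentsWithStats(m.astype(np.uint8))
    for i in range(1,n):
        if st[i,4]>8:
            p=plane(x,[ce[i]],.133)[0]; q=(p-S[:3,3])@S[:3,:3]
            if np.linalg.norm(q[:2])<.25: print(st[i,4],q.round(4))
E
```

```text
25 [-0.0293  0.0556  0.133 ]
112 [-0.0191  0.062   0.133 ]
```

View pics/w8.png

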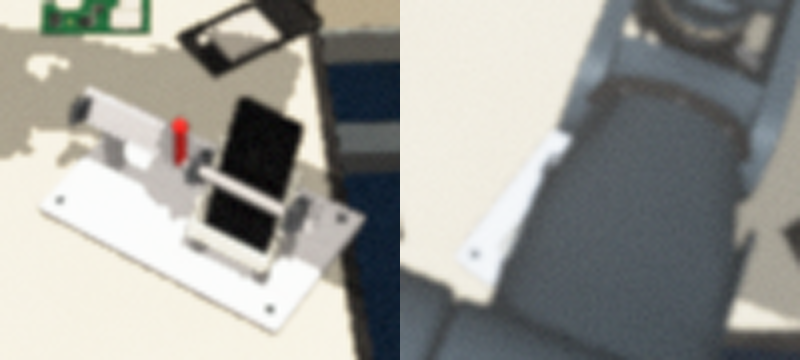

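The side view shows the bolt across the seated panel with its tip in the keeper. The knob measures 62.0 mm along y, exactly home. The arm is clear, so I'm handing in.

```bash
python3 -c "
from station import manip
print(manip.sense()['force'], manip.sign_off())"
```

```text
the job is handed in; nothing more can be done
[-0.0265389   0.52827506 -0.62092879] None
```

I handed the job in after about 20 s of robot time: the panel is back in its cradle turned over, glass to the board, with the bolt fully home (knob measured at 62 mm) and the arm clear; sign-off returned no verdict.

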